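# Pack away the test kit on the lab bench

### The job

Sort the loose test-kit parts into their places: the large bottle and the small vial each upright in the well of its own size in the white foam block, the sample tube upright in any hole of the clear rack, and both test cassettes flat on the floor of the shallow grey tray, window side up, not on top of one another. Everything must be all the way down, let go and at rest, and the tip box and the blue carton must stay where they are.

Things in the scene. Friction and masses are not known exactly. Their poses are not given: they have to be found in the camera images.
- bottle: Large reagent bottle: upright amber glass cylinder with paper label and black cap, diameter 42 mm (cap 38 mm), 65 mm tall. Origin at the centre of its underside, z up along its axis. Stands loose on the bench at the start.
- vial: Small reagent vial: upright amber glass cylinder with paper label and black cap, diameter 24 mm (cap 23 mm), 50 mm tall. Origin at the centre of its underside, z up along its axis. Stands loose on the bench at the start.
- tube: Sample tube: slim upright pale tube with white cap and flat white foot, diameter 20 mm (foot and cap 22 mm), 70 mm tall. Origin at the centre of its underside, z up along its axis. Stands loose on the bench at the start.
- cassette_a: Test cassette: flat white plastic bar 70 x 20 x 6 mm with a grey window slot and a round grey sample port on its upper face. Origin at the centre of its underside; x along its 70 mm length, y across its 20 mm width, z up out of the window face. Lies loose on the bench, window up, at the start.
- cassette_b: A second, identical test cassette (70 x 20 x 6 mm; origin at the centre of its underside, x along its length, z up).
- foam_block: Fixed white foam block, 80 (x) x 124 (y) x 35 mm high, with two round wells open upward, each 22 mm deep (well floors 13 mm above the bench). Origin at the centre of its underside, z up. Large well: diameter 58 mm, centre at y = -28 mm in the block's frame. Small well: diameter 40 mm, centre at y = +32 mm. Both at x = 0.
- cassette_tray: Fixed shallow grey open tray, outside 106 (x) x 142 (y) mm, walls 3 mm thick and 11 mm high, floor 3 mm thick; one undivided bay of 100 x 136 mm. Origin at the centre of its underside, z up.
- tube_rack: Fixed clear acrylic tube rack, 60 (x) x 138 (y) x 30 mm high: a top deck 6 mm thick (24 to 30 mm above the bench) with three through holes of 38 mm diameter at x = 0, y = -44, 0 and +44 mm in the rack's frame, over a solid dark grey base plate 6 mm thick on which a tube stands. Origin at the centre of its underside, z up.
- tip_box: Bystander: pipette-tip box, pale, 85 (x) x 125 (y) x 61 mm with blue-green tip ends in rows to 65 mm height. Loose, not to be moved. Origin at the centre of its underside.
- carton: Bystander: blue kit carton 70 (x) x 100 (y) x 60 mm with a white label. Loose, not to be moved. Origin at the centre of its underside.
Things that resemble listed ones, but are neither listed nor needed, are in the scene too. Leave any pink or red look-alike of the bottle alone.

How it is judged:
By the outcome, as a careful person would: the job done as asked, in the order asked, and still so for the second after the job is handed in, with the robot touching nothing.
It also fails if it takes over 125 s, if anything falls off the work surface, if the arm or the gripper's body presses on something with over 40 N, if the wrist force passes 120 N, or if a joint passes its speed limit or range.

### The arm

A 6-joint arm with a two-finger parallel gripper is mounted at the origin on the work surface. World frame = base frame: x ahead of the robot, y to its left, z up, the work surface at z = 0. Lengths are in m, angles in rad, forces in N, time in s.
With the tool pointing down it reaches from about 0.375 to 0.975 m from the base axis. Payload 3.8 kg.
Tool frame: the origin (TCP) lies at the very end of the fingers, on their centre line; the grasp point (between the pads) lies 19 mm behind it; z points along the fingers, y is the direction in which the jaws open and shut (so a half turn about z gives the same grasp; the last joint's range is limited). The gripper opens to 85 mm and grips with 20 to 120 N. Pads are 22 mm wide; open, the fingers measure 114 mm over their backs; the gripper's body (76 mm by 85 mm) begins 54 mm behind the grasp point. The pads swing forward as they close: fully open they stand 13 mm farther back than shut.
Start: joints at [-1.308, 0.264, 1.604, -0, 1.274, -0.037], TCP at [0.199, -0.645, 0.199] pointing down, gripper open.
Joint ranges: [-2.63, 2.63], [-0.94, 2.18], [0.31, 2.57], [-1.31, 4.45], [0, 2.66], [-2.55, 2.55]. Speed limits (rad/s): [2.57, 2.57, 3.14, 3.14, 3.14, 3.14].

### API

Orientations are given as a rotation vector (axis times angle).
In Python, from workcell import bot, viewer gives the robot as it stands.
- The arm moves only by the tool jog_arm, never from a script. Its argument "motion" is a list of rows, each an object of numbers: "dx", "dy", "dz": the shift along the world's x, y, z in cm; "turn": the turn about the world's z in rad. A call has 1 to 12 rows; each row shifts and turns the commanded pose from where the row before left it; what a row does not reach is not made up. A row lasts 1/12 s, in which the tool goes at most 41.7 mm and 7.16 degrees, less where a joint would pass 70% of its speed; a pose out of reach is approached as far as the arm can. A call is refused whole if a number of a shift passes 4.17 or a number of a turn 0.125, either way. A call with a gripper value outside its range is refused whole. "fingers" is the finger opening in cm, from 0 to 8.54, set as the call begins (left out, the last holds). The fingers move at their own pace and stop on an object; "grip_force" is the grip in N (left out, the last holds). Time passes only in rows, so rows that do not move let the fingers close. It gives the time, the measured TCP pose, the force and the opening at its end, in the units of the state.
- bot.read_state(): the state, without advancing time (a new reading comes with each control period).
- viewer.read_camera(name): name is "side" or "top"; returns (picture, depth): 420x560x3 uint8, red, green, blue; 420x560 float32, m along the optical axis (not along the pixel's ray), 0 where there is no reading.
- viewer.camera_info(name): a dict with "vertical_fov" (degrees; the focal length in pixels is half the picture's height over the tangent of half this angle, whatever the lens; pixels are square), "cx", "cy" (the principal point, pixels), "dist" ([k1, k2, p1, p2, k3] as OpenCV has them; the pictures are not rectified), "R" (3x3) and "t" (3): a world point X has camera coordinates R X + t. Camera axes: x right, y down, z forward; pixel columns grow to the right and rows downward; lengths in m; the calibration is good to about 2 mm. A picture is of the moment at which its call begins. camera_info takes no time and is no camera call.
- bot.finish_job(): hands the job in, once; it reports no verdict.
The state is a dict: "time": time; "q": joint angles; "joint_vel": joint speeds; "joint_torque": joint torques, N m; "tool_pos": TCP position; "tcp_rot": TCP orientation; "wrist_force": force on the tool from outside, world axes, zero at the start; "torque": the same for the moment, N m; "width": opening from 0.0 (shut) to 1.0 (fully open).
Only numpy, scipy, OpenCV 4.12 (cv2) and the standard library are available. Lean on these libraries where they do the work, as an engineer would, in place of code of your own. Each camera call takes 0.05 s, during which the arm holds its last target. There are 200 camera calls.

## Working session

There is one attempt and no reset: what is moved stays moved. The work goes in short steps, Python scripts to look and compute and a tool call to move; the robot and the scene stay as the last step left them, time stands still between calls to the robot, and variables do not carry over. Pictures are saved under pics/ and viewed, about 12 in all and at most 16, crops included, and the job is handed in when it is done.

Besides the shell and the picture viewer there is one more tool, called as name(argument=value, ...) on one line, values as JSON. jog_arm: Moves the arm, as the interface text tells. Its arguments: {"type":"object","properties":{"motion":{"type":"array"},"fingers":{"type":"number"},"grip_force":{"type":"number"}},"required":["motion"]}

```bash
mkdir -p pics; ls; cat > h.py <<'E'
import numpy as np, cv2
from workcell import bot, viewer
def cam(n):
    i=viewer.camera_info(n); p,d=viewer.read_camera(n); return i,p,d
def K(i,h=420):
    f=h/2/np.tan(np.radians(i["vertical_fov"])/2)
    return np.array([[f,0,i["cx"]],[0,f,i["cy"]],[0,0,1.]])
def cloud(i,d):
    h,w=d.shape
    u,v=np.meshgrid(np.arange(w,dtype=np.float64),np.arange(h,dtype=np.float64))
    n=cv2.undistortPoints(np.stack([u,v],-1).reshape(-1,1,2),K(i),np.array(i["dist"],float)).reshape(h,w,2)
    c=np.dstack([n*d[...,None],d])
    W=(c-np.array(i["t"]))@np.array(i["R"])
    W[d==0]=np.nan
    return W
def save(n,p,s=None):
    q=p[...,::-1]
    if s: q=cv2.resize(q,None,fx=s,fy=s,interpolation=cv2.INTER_CUBIC)
    cv2.imwrite("pics/"+n+".png",q)
E
python3 - <<'E'
from h import *
for n in("top","side"):
    i,p,d=cam(n); save(n+"0",p,1.42); print(n,i)
    np.savez(n+"0.npz",p=p,W=cloud(i,d))
E
```

```text
pics
top {'vertical_fov': 47.48278775596605, 'cx': 278.00134840939216, 'cy': 205.74304720731075, 'dist': array([-0.04958797,  0.        ,  0.        ,  0.        ,  0.        ]), 'R': array([[-0.02188191, -0.99969467, -0.01147797],
       [-0.99834849,  0.02245953, -0.05287593],
       [ 0.05311757,  0.01030199, -0.99853512]]), 't': array([0.00301754, 0.49606849, 1.18050915])}
side {'vertical_fov': 43.06591952778447, 'cx': 284.21973488842, 'cy': 217.0571147080246, 'dist': array([-0.02317094,  0.        ,  0.        ,  0.        ,  0.        ]), 'R': array([[ 0.69964142, -0.71415736,  0.02193532],
       [-0.34778312, -0.36721103, -0.86267199],
       [ 0.62413844,  0.59593232, -0.50528792]]), 't': array([-0.38106272,  0.21528749,  0.92979135])}
```

View pics/top0.png

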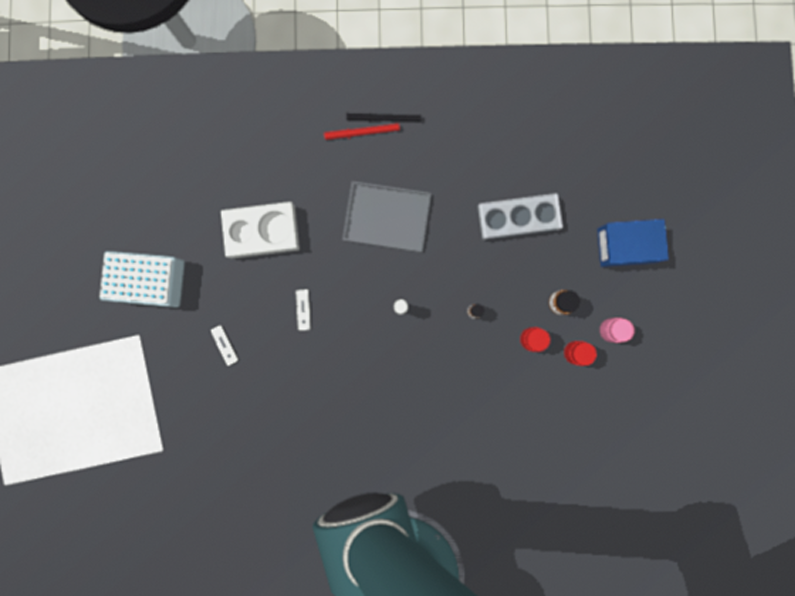

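View pics/side0.png

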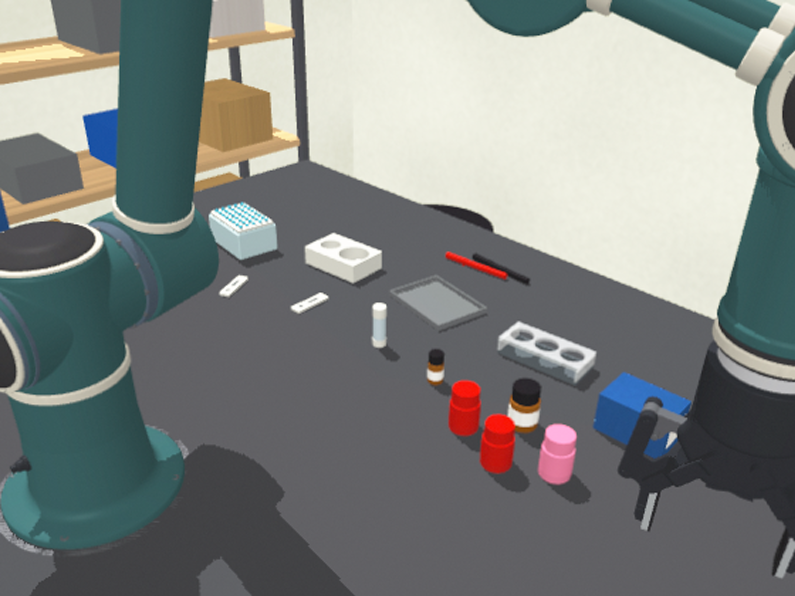

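The top view has the cassettes at about (303,310) and (224,345), the tube at (401,307), the vial at (477,312) and the amber bottle at (565,301). Two red look-alikes and a pink one sit close to the bottle. The foam block is at (260,230), the tray at (387,216) and the rack at (521,216). Next I measure them.

```bash
python3 - <<'E'
from h import *
z=np.load("top0.npz");W=z["W"];p=z["p"]
g=W[250:260,150:200].reshape(-1,3);print("bench z",np.nanmedian(g[:,2]))
H=np.nan_to_num(W[...,2])
s=1.42
def comp(name,u,v,r,zlo,zhi=1):
    u,v=int(u/s),int(v/s); m=np.zeros(H.shape,bool); m[v-r:v+r,u-r:u+r]=True
    m&=(H>zlo)&(H<zhi)
    n,l,st,_=cv2.connectedComponentsWithStats(m.astype(np.uint8))
    k=1+np.argmax(st[1:,4]); P=W[l==k]
    (cx,cy),(w,h),a=cv2.minAreaRect((P[:,:2]*1000).astype(np.float32))
    print(name,"n",len(P),"mean",P.mean(0).round(4),"rect c",round(cx,1),round(cy,1),"wh",round(w,1),round(h,1),"a",round(a,1),"z50",np.median(P[:,2]).round(4))
comp("ca",303,310,22,.003);comp("cb",224,345,22,.003)
comp("tube",401,305,18,.055);comp("vial",477,311,18,.040);comp("bottle",567,301,20,.055)
comp("red1",536,339,16,.05);comp("red2",581,352,16,.05);comp("pink",620,330,18,.05)
comp("foam",260,230,45,.028);comp("tray",387,216,52,.0075);comp("trayall",387,216,52,.0015);comp("rack",521,216,48,.022)
comp("carton",636,242,40,.05);comp("tip",140,278,45,.05)
E
```

```text
bench z 0.0006136822319139876
ca n 224 mean [0.4703 0.1557 0.0061] rect c 469.4 157.1 wh 76.9 26.1 a 2.0 z50 0.0058
cb n 223 mean [0.4086 0.2975 0.0061] rect c 406.4 301.8 wh 73.8 36.0 a 25.7 z50 0.0057
tube n 65 mean [ 0.4707 -0.018   0.0702] rect c 470.8 -17.6 wh 19.0 19.1 a 88.8 z50 0.0702
vial n 68 mean [ 0.4612 -0.1456  0.0501] rect c 461.3 -145.5 wh 19.6 19.5 a 89.2 z50 0.0498
bottle n 206 mean [ 0.4727 -0.2988  0.065 ] rect c 473.0 -299.0 wh 36.7 36.0 a 89.1 z50 0.0652
red1 n 213 mean [ 0.4096 -0.2454  0.0648] rect c 409.7 -246.3 wh 37.5 35.7 a 88.7 z50 0.065
red2 n 219 mean [ 0.3838 -0.3225  0.0644] rect c 383.2 -323.4 wh 37.3 36.2 a 22.8 z50 0.0651
pink n 207 mean [ 0.4218 -0.3871  0.0649] rect c 421.7 -388.6 wh 36.5 35.2 a 15.4 z50 0.0653
foam n 1034 mean [0.6115 0.2329 0.0347] rect c 612.5 228.0 wh 81.6 126.1 a 5.5 z50 0.0347
tray n 40 mean [0.6769 0.0625 0.0117] rect c 668.5 58.2 wh 20.9 54.4 a 79.4 z50 0.0114
trayall n 1930 mean [0.6329 0.0028 0.0048] rect c 633.0 -2.4 wh 170.2 139.6 a 84.9 z50 0.004
rack n 843 mean [ 0.6257 -0.2294  0.0299] rect c 626.1 -229.9 wh 61.1 140.0 a 6.1 z50 0.0299
carton n 1180 mean [ 0.5714 -0.4215  0.06  ] rect c 571.9 -422.6 wh 68.3 101.2 a 3.1 z50 0.0601
tip n 1706 mean [0.5286 0.4333 0.0605] rect c 529.5 437.1 wh 126.5 85.7 a 83.7 z50 0.0608
```

```bash
python3 - <<'E'
from h import *
from scipy.spatial.transform import Rotation as R
z=np.load("top0.npz");W=z["W"];p=z["p"].astype(int)
st=bot.read_state();M=R.from_rotvec(st["tcp_rot"]).as_matrix();print(M.round(3),st["tool_pos"],st["time"],st["width"])
H=np.nan_to_num(W[...,2]);s=1.42
i=viewer.camera_info("top")
for n,u,v in(("ca",303,310),("cb",224,345)):
    u,v=int(u/s),int(v/s);m=np.zeros(H.shape,bool);m[v-22:v+22,u-22:u+22]=1
    m&=(p.min(2)>130); P=W[m][:,:2]; P=P[np.isfinite(P[:,0])]
    c=P.mean(0);_,S,V=np.linalg.svd(P-c,full_matrices=False)
    print(n,len(P),c.round(4),np.degrees(np.arctan(V[0,1]/V[0,0])).round(1),(S/np.sqrt(len(P))*np.sqrt(12)).round(4))
# tray: pixels lighter than the bench, within window, project on z=.003
u,v=int(387/s),int(216/s);m=np.zeros(H.shape,bool);m[v-32:v+32,u-38:u+38]=1
b=p.mean(2);m&=b>92
m=cv2.morphologyEx(m.astype(np.uint8),cv2.MORPH_OPEN,np.ones((3,3)))
P=W[m>0];P=P[np.isfinite(P[:,2])];print("tray bright",len(P),np.percentile(b[v-5:v+5,u-5:u+5],[5,95]),P.mean(0))
print(cv2.minAreaRect((P[:,:2]*1000).astype(np.float32)))
for n,l in(("foam",[(275,227),(239,231)]),("rack",[(495,219),(521,216),(545,213)])):
    print(n,[W[int(b/s),int(a/s)].round(3) for a,b in l])
for q in((352,182),(431,193),(423,251),(344,241)): print(W[int(q[1]/s),int(q[0]/s)].round(3))
E
```

```text
[[ 0.955  0.295 -0.001]
 [ 0.295 -0.955  0.002]
 [ 0.    -0.002 -1.   ]] [ 0.19914047 -0.64419122  0.19786393] 0.1 0.9954957574227372
ca 254 [0.4697 0.157 ] 2.1 [0.0718 0.0229]
cb 251 [0.4095 0.2986] 25.4 [0.0734 0.0231]
tray bright 2461 [129.66666667 131.33333333] [0.63362647 0.00517836 0.00362886]
((634.6241455078125, 5.4865570068359375), (146.8716583251953, 111.46240234375), 79.830810546875)
foam [array([0.618, 0.203, 0.018]), array([0.613, 0.267, 0.014])]
rack [array([ 0.624, -0.188,  0.004]), array([ 0.627, -0.233,  0.01 ]), array([ 0.632, -0.277,  0.005])]
[ 0.697  0.067 -0.   ]
[ 0.676 -0.076 -0.   ]
[ 0.571 -0.058 -0.   ]
[ 0.593  0.082 -0.005]
```

jog_arm(motion=[{"dx": 2.28,"dy": 2.88,"turn": -0.025},{"dx": 2.28,"dy": 2.88,"turn": -0.025},{"dx": 2.28,"dy": 2.88,"turn": -0.025},{"dx": 2.28,"dy": 2.88,"turn": -0.025},{"dx": 2.28,"dy": 2.88,"turn": -0.025},{"dx": 2.28,"dy": 2.88,"turn": -0.025},{"dx": 2.28,"dy": 2.88,"turn": -0.025},{"dx": 2.28,"dy": 2.88,"turn": -0.025},{"dx": 2.28,"dy": 2.88,"turn": -0.025},{"dx": 2.28,"dy": 2.88,"turn": -0.025},{"dx": 2.28,"dy": 2.88,"turn": -0.025},{"dx": 2.28,"dy": 2.88,"turn": -0.025}], fingers=8.5, grip_force=40)

```text
validation failed for argument at $.mo...
```

jog_arm(motion=[{"dx": 2.28,"dy": 2.88,"dz": 0,"turn": -0.025}], fingers=8.5, grip_force=40)

```text
time: 0.18
tool_pos: [0.2188, -0.6193, 0.1979]
tcp_rot: [3.111, 0.423, -0.004]
wrist_force: [1.7, -0.9, 0.4]
width: 0.992
```

Each row needs all four keys. Continuing.

jog_arm(motion=[{"dx": 2.28,"dy": 2.88,"dz": 0,"turn": -0.025},{"dx": 2.28,"dy": 2.88,"dz": 0,"turn": -0.025},{"dx": 2.28,"dy": 2.88,"dz": 0,"turn": -0.025},{"dx": 2.28,"dy": 2.88,"dz": 0,"turn": -0.025},{"dx": 2.28,"dy": 2.88,"dz": 0,"turn": -0.025},{"dx": 2.28,"dy": 2.88,"dz": 0,"turn": -0.025},{"dx": 2.28,"dy": 2.88,"dz": 0,"turn": -0.025},{"dx": 2.28,"dy": 2.88,"dz": 0,"turn": -0.025},{"dx": 2.28,"dy": 2.88,"dz": 0,"turn": -0.025},{"dx": 2.28,"dy": 2.88,"dz": 0,"turn": -0.025},{"dx": 2.28,"dy": 2.88,"dz": 0,"turn": -0.025},{"dx": 0,"dy": 0,"dz": 0,"turn": 0}])

```text
time: 1.18
tool_pos: [0.476, -0.2941, 0.1987]
tcp_rot: [-3.138, -0.006, -0.002]
wrist_force: [0.2, 0.4, 0.3]
width: 0.992
```

jog_arm(motion=[{"dx": -0.3,"dy": -0.5,"dz": -2.0,"turn": 0},{"dx": 0,"dy": 0,"dz": -4,"turn": 0},{"dx": 0,"dy": 0,"dz": -4,"turn": 0},{"dx": 0,"dy": 0,"dz": -4,"turn": 0},{"dx": 0,"dy": 0,"dz": -2.3,"turn": 0},{"dx": 0,"dy": 0,"dz": -1,"turn": 0},{"dx": 0,"dy": 0,"dz": 0,"turn": 0},{"dx": 0,"dy": 0,"dz": 0,"turn": 0}])

```text
time: 1.85
tool_pos: [0.4701, -0.3047, 0.0264]
tcp_rot: [3.142, -0.0, -0.0]
wrist_force: [0.4, -0.6, 0.5]
width: 0.997
```

jog_arm(motion=[{"dx": 0,"dy": 0,"dz": 0,"turn": 0},{"dx": 0,"dy": 0,"dz": 0,"turn": 0},{"dx": 0,"dy": 0,"dz": 0,"turn": 0},{"dx": 0,"dy": 0,"dz": 0,"turn": 0},{"dx": 0,"dy": 0,"dz": 0,"turn": 0},{"dx": 0,"dy": 0,"dz": 0,"turn": 0},{"dx": 0,"dy": 0,"dz": 0,"turn": 0},{"dx": 0,"dy": 0,"dz": 0,"turn": 0}], fingers=3.0, grip_force=40)

```text
time: 2.52
tool_pos: [0.4714, -0.305, 0.028]
tcp_rot: [3.14, -0.0, 0.004]
wrist_force: [0.7, 1.3, 5.5]
width: 0.41
```

```bash
python3 - <<'E'
from h import *
i,p,d=cam("side"); st=bot.read_state();print(st["tool_pos"],st["width"],st["wrist_force"])
save("g1",p[180:380,250:500],3)
E
```

```text
[ 0.47136341 -0.30504084  0.0280577 ] 0.41556557947921546 [-0.00666181  1.08738913  5.39801631]
```

View pics/g1.png

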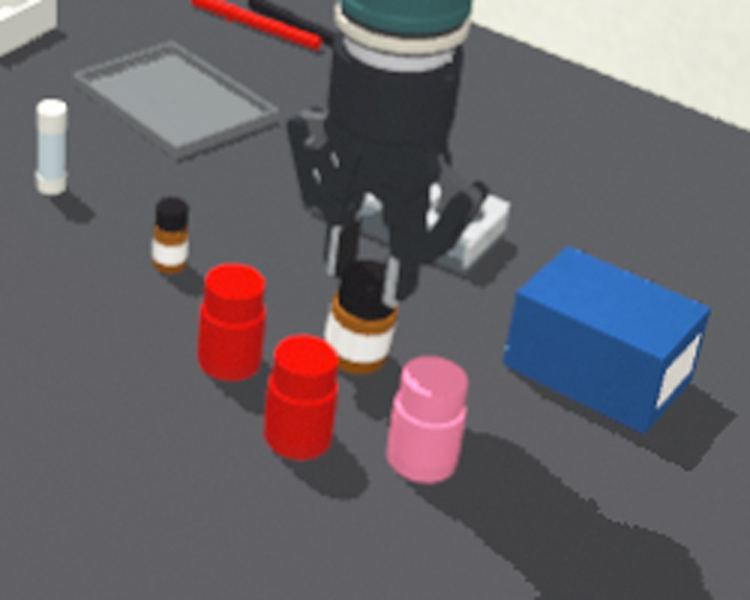

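The jaws hold the black cap, with the fingertips lightly on the shoulder (cap at ~(368,285) in the crop). That is a secure grip, so I lift and carry.

jog_arm(motion=[{"dx": 0,"dy": 0,"dz": 1,"turn": 0},{"dx": 0,"dy": 0,"dz": 3,"turn": 0},{"dx": 0,"dy": 0,"dz": 4,"turn": 0},{"dx": 0,"dy": 0,"dz": 4,"turn": 0},{"dx": 0.5,"dy": 1.8,"dz": 1,"turn": 0},{"dx": 1,"dy": 3.5,"dz": 0,"turn": 0},{"dx": 1,"dy": 3.5,"dz": 0,"turn": 0},{"dx": 1,"dy": 3.5,"dz": 0,"turn": 0},{"dx": 1,"dy": 3.5,"dz": 0,"turn": 0},{"dx": 1,"dy": 3.5,"dz": 0,"turn": 0},{"dx": 1,"dy": 3.5,"dz": 0,"turn": 0},{"dx": 1,"dy": 3.5,"dz": 0,"turn": 0}], grip_force=50)

```text
time: 3.57
tool_pos: [0.5449, -0.0396, 0.1568]
tcp_rot: [3.141, -0.001, 0.001]
wrist_force: [1.1, -0.8, -0.6]
width: 0.407
```

jog_arm(motion=[{"dx": 1,"dy": 3.5,"dz": 0,"turn": 0},{"dx": 1,"dy": 3.5,"dz": 0,"turn": 0},{"dx": 1,"dy": 3.5,"dz": 0,"turn": 0},{"dx": 1,"dy": 3.5,"dz": 0,"turn": 0},{"dx": 1,"dy": 3.5,"dz": 0,"turn": 0},{"dx": 1,"dy": 3.5,"dz": 0,"turn": 0},{"dx": 0.9,"dy": 3.0,"dz": 0,"turn": 0},{"dx": 0,"dy": 0,"dz": 0,"turn": 0},{"dx": 0,"dy": 0,"dz": 0,"turn": 0},{"dx": 0,"dy": 0,"dz": 0,"turn": 0},{"dx": 0,"dy": 0,"dz": 0,"turn": 0}])

```text
time: 4.48
tool_pos: [0.6135, 0.1976, 0.1561]
tcp_rot: [3.141, -0.001, -0.001]
wrist_force: [-0.2, -0.2, -1.0]
width: 0.41
```

```bash
cat >> h.py <<'E'
def snap(n,c=None,name="side",s=3):
    i,p,d=cam(name); st=bot.read_state();print(st["time"],st["tool_pos"],st["width"],np.round(st["wrist_force"],1),np.round(st["q"],2))
    save(n,p if c is None else p[c[0]:c[1],c[2]:c[3]],s if c else 1.4); return i,p,d
E
python3 - <<'E'
from h import *
snap("g2",(80,280,150,400))
E
```

```text
4.5333 [0.6135636  0.19739232 0.15615109] 0.40471298313668724 [-0.2 -0.2 -0.5] [ 0.27  0.24  1.72 -0.    1.19  1.85]
```

View pics/g2.png

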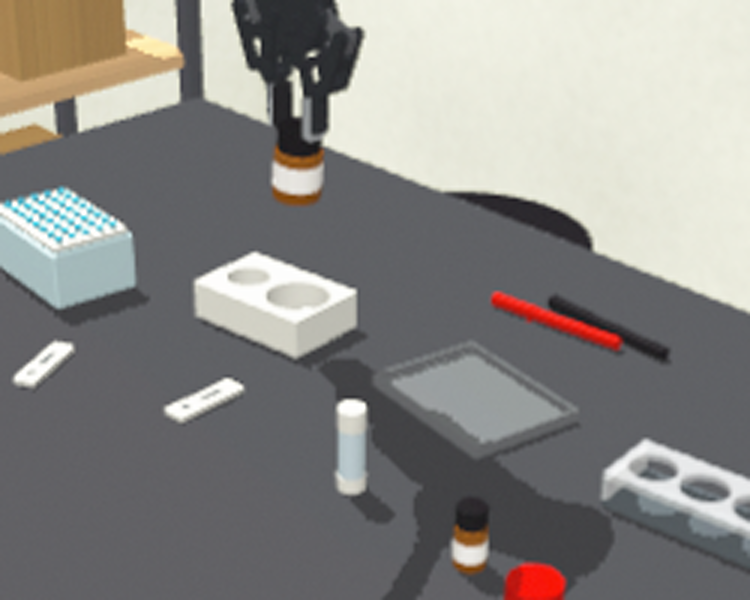

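The bottle hangs straight at crop (298,175), above the block. Lowering it into the large well.

jog_arm(motion=[{"dx": 0,"dy": 0.2,"dz": -2.5,"turn": 0},{"dx": 0,"dy": 0,"dz": -3,"turn": 0},{"dx": 0,"dy": 0,"dz": -2.5,"turn": 0},{"dx": 0,"dy": 0,"dz": -1.5,"turn": 0},{"dx": 0,"dy": 0,"dz": -1,"turn": 0},{"dx": 0,"dy": 0,"dz": -0.5,"turn": 0},{"dx": 0,"dy": 0,"dz": -0.3,"turn": 0},{"dx": 0,"dy": 0,"dz": -0.1,"turn": 0},{"dx": 0,"dy": 0,"dz": 0,"turn": 0},{"dx": 0,"dy": 0,"dz": 0,"turn": 0}])

```text
time: 5.37
tool_pos: [0.6151, 0.2009, 0.0436]
tcp_rot: [-3.141, 0.0, -0.004]
wrist_force: [0.0, 0.1, -1.4]
width: 0.41
```

jog_arm(motion=[{"dx": 0,"dy": 0,"dz": -0.2,"turn": 0},{"dx": 0,"dy": 0,"dz": 0,"turn": 0},{"dx": 0,"dy": 0,"dz": 0,"turn": 0}])

```text
time: 5.62
tool_pos: [0.615, 0.2011, 0.0413]
tcp_rot: [-3.141, 0.0, -0.004]
wrist_force: [0.7, 0.3, 2.6]
width: 0.408
```

jog_arm(motion=[{"dx": 0,"dy": 0,"dz": 0,"turn": 0},{"dx": 0,"dy": 0,"dz": 0,"turn": 0},{"dx": 0,"dy": 0,"dz": 0,"turn": 0},{"dx": 0,"dy": 0,"dz": 0,"turn": 0},{"dx": 0,"dy": 0,"dz": 0,"turn": 0},{"dx": 0,"dy": 0,"dz": 0,"turn": 0},{"dx": 0,"dy": 0,"dz": 1,"turn": 0},{"dx": 0,"dy": 0,"dz": 2,"turn": 0},{"dx": 0,"dy": 0,"dz": 4,"turn": 0},{"dx": 0,"dy": 0,"dz": 4,"turn": 0},{"dx": 0,"dy": 0,"dz": 1,"turn": 0}], fingers=6.5)

```text
time: 6.53
tool_pos: [0.6183, 0.202, 0.1689]
tcp_rot: [-3.138, 0.0, -0.018]
wrist_force: [0.9, 0.7, 1.4]
width: 0.761
```

```bash
python3 - <<'E'
from h import *
snap("g3",(80,280,150,400))
i,p,d=cam("top");W=cloud(i,d)
m=np.isfinite(W[...,2])&(abs(W[...,0]-.615)<.03)&(abs(W[...,1]-.2)<.03)&(W[...,2]>.06)&(W[...,2]<.09)
print(m.sum(),W[m].mean(0) if m.any() else 0)
E
```

```text
6.5833 [0.61875548 0.20209774 0.16925669] 0.7578429142213177 [0.7 0.2 2.2] [0.28 0.23 1.7  0.   1.2  1.85]
219 [0.61570992 0.20340135 0.0766633 ]
```

View pics/g3.png

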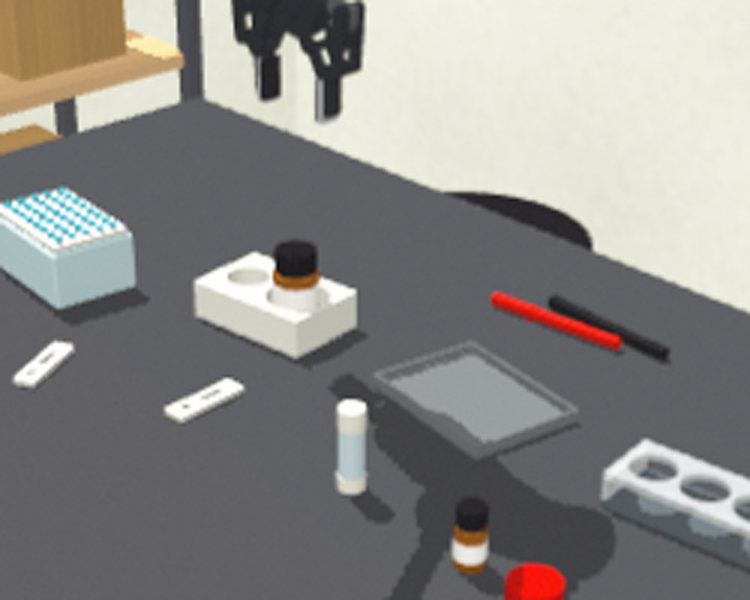

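The bottle is seated, with its top at 0.077 m (crop (297,270)). For the vial I turn the jaws along x so they clear the bottle.

jog_arm(motion=[{"dx": -1.27,"dy": -2.88,"dz": 0,"turn": 0.12},{"dx": -1.27,"dy": -2.88,"dz": 0,"turn": 0.12},{"dx": -1.27,"dy": -2.88,"dz": 0,"turn": 0.12},{"dx": -1.27,"dy": -2.88,"dz": 0,"turn": 0.12},{"dx": -1.27,"dy": -2.88,"dz": 0,"turn": 0.12},{"dx": -1.27,"dy": -2.88,"dz": 0,"turn": 0.12},{"dx": -1.27,"dy": -2.88,"dz": 0,"turn": 0.12},{"dx": -1.27,"dy": -2.88,"dz": 0,"turn": 0.12},{"dx": -1.27,"dy": -2.88,"dz": 0,"turn": 0.12},{"dx": -1.27,"dy": -2.88,"dz": 0,"turn": 0.12},{"dx": -1.27,"dy": -2.88,"dz": 0,"turn": 0.12},{"dx": -1.27,"dy": -2.88,"dz": 0,"turn": 0.12}])

```text
time: 7.63
tool_pos: [0.4597, -0.1455, 0.1587]
tcp_rot: [-2.355, -2.076, 0.002]
wrist_force: [0.1, 0.1, 0.3]
width: 0.765
```

jog_arm(motion=[{"dx": 0,"dy": 0,"dz": -2,"turn": 0.12},{"dx": 0,"dy": 0,"dz": 0,"turn": 0},{"dx": 0,"dy": 0,"dz": 0,"turn": 0},{"dx": 0,"dy": 0,"dz": 0,"turn": 0},{"dx": 0,"dy": 0,"dz": 0,"turn": 0}])

```text
time: 8.05
tool_pos: [0.4621, -0.144, 0.1404]
tcp_rot: [2.235, 2.207, 0.0]
wrist_force: [-0.1, -0.0, 0.1]
width: 0.759
```

jog_arm(motion=[{"dx": -0.1,"dy": -0.15,"dz": -3,"turn": 0},{"dx": 0,"dy": 0,"dz": -4,"turn": 0},{"dx": 0,"dy": 0,"dz": -3,"turn": 0},{"dx": 0,"dy": 0,"dz": -1.5,"turn": 0},{"dx": 0,"dy": 0,"dz": 0,"turn": 0},{"dx": 0,"dy": 0,"dz": 0,"turn": 0}])

```text
time: 8.55
tool_pos: [0.4606, -0.1454, 0.0249]
tcp_rot: [-2.233, -2.208, 0.001]
wrist_force: [0.9, 0.5, 0.1]
width: 0.763
```

jog_arm(motion=[{"dx": 0,"dy": 0,"dz": 0,"turn": 0},{"dx": 0,"dy": 0,"dz": 0,"turn": 0},{"dx": 0,"dy": 0,"dz": 0,"turn": 0},{"dx": 0,"dy": 0,"dz": 0,"turn": 0},{"dx": 0,"dy": 0,"dz": 0,"turn": 0},{"dx": 0,"dy": 0,"dz": 0,"turn": 0},{"dx": 0,"dy": 0,"dz": 0,"turn": 0},{"dx": 0,"dy": 0,"dz": 0,"turn": 0}], fingers=1.5, grip_force=40)

```text
time: 9.22
tool_pos: [0.4606, -0.1462, 0.0252]
tcp_rot: [2.235, 2.208, 0.0]
wrist_force: [0.3, 0.3, 0.0]
width: 0.174
```

```bash
python3 - <<'E'
from h import *
snap("g4",(140,340,200,450))
E
```

```text
9.2667 [ 0.46058742 -0.1462049   0.02507494] 0.17523576286369416 [ 0.2 -0.3 -0.6] [-0.36  0.08  2.17 -0.    0.89 -0.35]
```

View pics/g4.png

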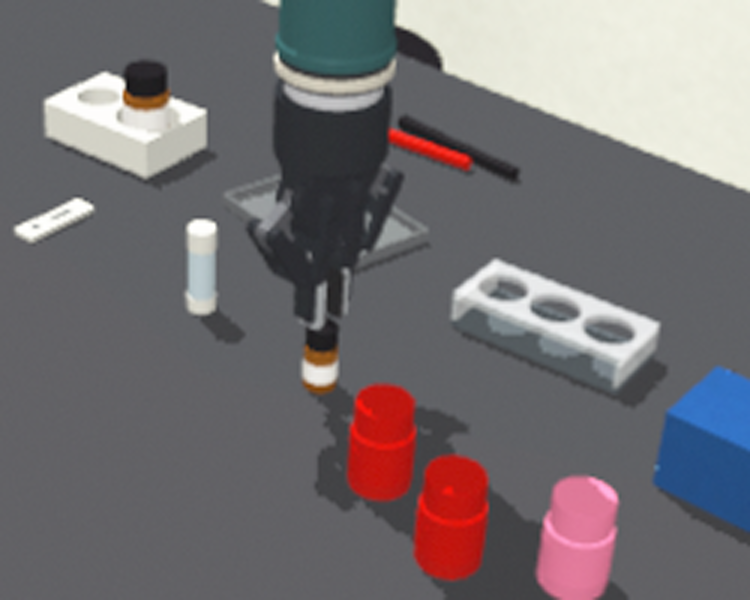

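```bash
python3 - <<'E'
from h import *
i,p,d=cam("side");W=cloud(i,d);st=bot.read_state();print(st["tool_pos"])
m=(abs(W[...,0]-.461)<.05)&(abs(W[...,1]+.146)<.03)&(W[...,2]>.008)&(W[...,2]<.12)
h=np.zeros(p.shape[:2],bool);h[:]=m
for lo in np.arange(.01,.12,.005):
    k=m&(W[...,2]>=lo)&(W[...,2]<lo+.005)
    if k.sum(): P=W[k]; print(lo.round(3),k.sum(),"x",P[:,0].min().round(3),P[:,0].max().round(3),"y",P[:,1].min().round(3),P[:,1].max().round(3),p[k].mean(0).round())
E
```

```text
[ 0.4605426  -0.14618155  0.0250096 ]
0.01 21 x 0.45 0.465 y -0.159 -0.137 [220. 216. 209.]
0.015 23 x 0.45 0.467 y -0.159 -0.139 [220. 218. 213.]
0.02 27 x 0.45 0.469 y -0.159 -0.138 [192. 175. 159.]
0.025 16 x 0.448 0.466 y -0.159 -0.141 [147.  99.  53.]
0.03 27 x 0.449 0.468 y -0.158 -0.141 [130.  80.  32.]
0.035 27 x 0.45 0.467 y -0.159 -0.138 [57. 43. 34.]
0.04 20 x 0.451 0.467 y -0.156 -0.138 [35. 34. 36.]
0.045 38 x 0.45 0.474 y -0.157 -0.139 [40. 38. 41.]
0.05 8 x 0.449 0.47 y -0.156 -0.146 [54. 54. 56.]
0.055 12 x 0.444 0.476 y -0.156 -0.136 [96. 96. 99.]
0.06 33 x 0.442 0.474 y -0.158 -0.14 [80. 80. 82.]
0.065 36 x 0.439 0.482 y -0.159 -0.136 [79. 80. 82.]
0.07 38 x 0.438 0.48 y -0.158 -0.138 [77. 78. 80.]
0.075 33 x 0.438 0.476 y -0.158 -0.137 [75. 76. 79.]
0.08 40 x 0.438 0.475 y -0.158 -0.139 [75. 76. 78.]
0.085 41 x 0.438 0.482 y -0.159 -0.139 [78. 79. 81.]
0.09 30 x 0.439 0.475 y -0.159 -0.144 [72. 72. 75.]
0.095 26 x 0.439 0.482 y -0.159 -0.144 [64. 65. 68.]
0.1 51 x 0.423 0.497 y -0.16 -0.136 [55. 56. 60.]
0.105 84 x 0.418 0.504 y -0.16 -0.136 [51. 53. 56.]
0.11 72 x 0.417 0.505 y -0.161 -0.134 [48. 49. 53.]
0.115 44 x 0.415 0.509 y -0.161 -0.133 [51. 52. 56.]
```

The fingertips are really about 28 mm above the reported TCP, so the jaws shut just over the cap. That offset goes into the heights from here on. I reopen, go down 2.5 cm and grip.

jog_arm(motion=[{"dx": 0,"dy": 0,"dz": 0,"turn": 0},{"dx": 0,"dy": 0,"dz": 0,"turn": 0},{"dx": 0,"dy": 0,"dz": 0,"turn": 0},{"dx": 0,"dy": 0,"dz": 0,"turn": 0},{"dx": 0,"dy": 0,"dz": 0,"turn": 0},{"dx": 0,"dy": 0,"dz": -1.3,"turn": 0},{"dx": 0,"dy": 0,"dz": -1.2,"turn": 0},{"dx": 0,"dy": 0,"dz": 0,"turn": 0},{"dx": 0,"dy": 0,"dz": 0,"turn": 0}], fingers=5)

```text
time: 10.07
tool_pos: [0.4598, -0.1458, -0.0005]
tcp_rot: [-2.233, -2.207, 0.001]
wrist_force: [-0.1, -1.5, -0.4]
width: 0.582
```

jog_arm(motion=[{"dx": 0,"dy": 0,"dz": 0,"turn": 0},{"dx": 0,"dy": 0,"dz": 0,"turn": 0},{"dx": 0,"dy": 0,"dz": 0,"turn": 0},{"dx": 0,"dy": 0,"dz": 0,"turn": 0},{"dx": 0,"dy": 0,"dz": 0,"turn": 0},{"dx": 0,"dy": 0,"dz": 0,"turn": 0},{"dx": 0,"dy": 0,"dz": 0,"turn": 0}], fingers=1.5)

```text
time: 10.65
tool_pos: [0.4616, -0.1465, 0.0009]
tcp_rot: [2.234, 2.207, 0.001]
wrist_force: [0.6, -0.2, 5.5]
width: 0.253
```

```bash
cat >> h.py <<'E'
def prof(x,y,r=.05,ry=.03,lo=.01,hi=.09):
    i,p,d=cam("side");W=cloud(i,d);st=bot.read_state();print(st["tool_pos"],st["width"])
    m=(abs(W[...,0]-x)<r)&(abs(W[...,1]-y)<ry)
    for l in np.arange(lo,hi,.005):
        k=m&(W[...,2]>=l)&(W[...,2]<l+.005)
        if k.sum(): P=W[k]; print(l.round(3),k.sum(),"x",P[:,0].min().round(3),P[:,0].max().round(3),"y",P[:,1].min().round(3),P[:,1].max().round(3),p[k].mean(0).round())
E
python3 -c "
from h import *
prof(.461,-.146)"
```

```text
[ 0.46152925 -0.14649163  0.00090375] 0.25016562230980915
0.01 25 x 0.447 0.47 y -0.158 -0.14 [213. 209. 203.]
0.015 21 x 0.449 0.468 y -0.158 -0.139 [219. 216. 210.]
0.02 23 x 0.451 0.467 y -0.159 -0.14 [195. 179. 164.]
0.025 17 x 0.45 0.466 y -0.158 -0.14 [142.  96.  53.]
0.03 19 x 0.444 0.473 y -0.158 -0.14 [127.  94.  64.]
0.035 26 x 0.441 0.479 y -0.159 -0.146 [94. 86. 80.]
0.04 38 x 0.437 0.479 y -0.16 -0.139 [79. 79. 80.]
0.045 62 x 0.435 0.485 y -0.159 -0.137 [60. 59. 62.]
0.05 48 x 0.436 0.486 y -0.158 -0.136 [69. 69. 72.]
0.055 39 x 0.437 0.484 y -0.159 -0.135 [65. 66. 68.]
0.06 42 x 0.437 0.478 y -0.16 -0.139 [75. 76. 78.]
0.065 37 x 0.435 0.484 y -0.158 -0.136 [76. 77. 79.]
0.07 24 x 0.437 0.479 y -0.159 -0.14 [59. 60. 63.]
0.075 50 x 0.422 0.501 y -0.161 -0.136 [54. 55. 59.]
0.08 76 x 0.417 0.508 y -0.161 -0.13 [49. 50. 54.]
0.085 70 x 0.415 0.507 y -0.161 -0.136 [46. 47. 51.]
```

Vial held, with the tips at about 30 mm. Lifting and carrying it to the small well.

jog_arm(motion=[{"dx": 0,"dy": 0,"dz": 1,"turn": 0},{"dx": 0,"dy": 0,"dz": 3,"turn": 0},{"dx": 0,"dy": 0,"dz": 4,"turn": 0},{"dx": 0,"dy": 0,"dz": 3,"turn": 0},{"dx": 1.24,"dy": 3.38,"dz": 1,"turn": 0},{"dx": 1.24,"dy": 3.38,"dz": 0,"turn": 0},{"dx": 1.24,"dy": 3.38,"dz": 0,"turn": 0},{"dx": 1.24,"dy": 3.38,"dz": 0,"turn": 0},{"dx": 1.24,"dy": 3.38,"dz": 0,"turn": 0},{"dx": 1.24,"dy": 3.38,"dz": 0,"turn": 0},{"dx": 1.24,"dy": 3.38,"dz": 0,"turn": 0},{"dx": 1.24,"dy": 3.38,"dz": 0,"turn": 0}])

```text
time: 11.7
tool_pos: [0.5595, 0.1259, 0.1201]
tcp_rot: [-2.234, -2.208, 0.001]
wrist_force: [0.8, 0.1, 0.3]
width: 0.252
```

jog_arm(motion=[{"dx": 1.24,"dy": 3.38,"dz": 0,"turn": 0},{"dx": 1.24,"dy": 3.38,"dz": 0,"turn": 0},{"dx": 1.24,"dy": 3.38,"dz": 0,"turn": 0},{"dx": 1.24,"dy": 3.38,"dz": 0,"turn": 0},{"dx": 0,"dy": 0,"dz": 0,"turn": 0},{"dx": 0,"dy": 0,"dz": 0,"turn": 0},{"dx": 0,"dy": 0,"dz": 0,"turn": 0},{"dx": 0,"dy": 0,"dz": 0,"turn": 0}])

```text
time: 12.37
tool_pos: [0.6086, 0.2582, 0.1197]
tcp_rot: [-2.235, -2.207, 0.003]
wrist_force: [-0.7, -0.5, -0.6]
width: 0.253
```

jog_arm(motion=[{"dx": 0.1,"dy": 0.25,"dz": -2,"turn": 0},{"dx": 0,"dy": 0,"dz": -3,"turn": 0},{"dx": 0,"dy": 0,"dz": -2,"turn": 0},{"dx": 0,"dy": 0,"dz": -1.2,"turn": 0},{"dx": 0,"dy": 0,"dz": -1,"turn": 0},{"dx": 0,"dy": 0,"dz": -0.8,"turn": 0},{"dx": 0,"dy": 0,"dz": -0.4,"turn": 0},{"dx": 0,"dy": 0,"dz": -0.2,"turn": 0},{"dx": 0,"dy": 0,"dz": 0,"turn": 0},{"dx": 0,"dy": 0,"dz": 0,"turn": 0}])

```text
time: 13.2
tool_pos: [0.6113, 0.2623, 0.0151]
tcp_rot: [2.234, 2.208, 0.003]
wrist_force: [-0.5, -0.1, -0.3]
width: 0.249
```

jog_arm(motion=[{"dx": 0,"dy": 0,"dz": -0.15,"turn": 0},{"dx": 0,"dy": 0,"dz": 0,"turn": 0},{"dx": 0,"dy": 0,"dz": 0,"turn": 0}])

```text
time: 13.45
tool_pos: [0.6116, 0.2625, 0.014]
tcp_rot: [2.234, 2.208, 0.004]
wrist_force: [0.5, -0.7, 4.3]
width: 0.253
```

Contact. Releasing to 4.5 cm (jaws along x) and retreating.

jog_arm(motion=[{"dx": 0,"dy": 0,"dz": 0,"turn": 0},{"dx": 0,"dy": 0,"dz": 0,"turn": 0},{"dx": 0,"dy": 0,"dz": 0,"turn": 0},{"dx": 0,"dy": 0,"dz": 0,"turn": 0},{"dx": 0,"dy": 0,"dz": 0,"turn": 0},{"dx": 0,"dy": 0,"dz": 0.5,"turn": 0},{"dx": 0,"dy": 0,"dz": 2,"turn": 0},{"dx": 0,"dy": 0,"dz": 3,"turn": 0},{"dx": 0,"dy": 0,"dz": 4,"turn": 0},{"dx": 0,"dy": 0,"dz": 2.5,"turn": 0}], fingers=4.5)

```text
time: 14.28
tool_pos: [0.6116, 0.2624, 0.1363]
tcp_rot: [2.234, 2.207, 0.005]
wrist_force: [2.3, 0.2, 1.0]
width: 0.523
```

```bash
python3 - <<'E'
from h import *
st=bot.read_state();print(st["tool_pos"],st["width"])
i,p,d=cam("top");W=cloud(i,d)
for x,y,l,h in((.615,.2,.06,.09),(.61,.26,.045,.07),(.47,-.018,.055,.08)):
    m=np.isfinite(W[...,2])&(abs(W[...,0]-x)<.03)&(abs(W[...,1]-y)<.03)&(W[...,2]>l)&(W[...,2]<h)
    print(m.sum(),W[m].mean(0).round(4) if m.any() else 0)
E
```

```text
[0.61158435 0.26237083 0.13633765] 0.5234286927824785
221 [0.6161 0.2035 0.0765]
88 [0.6107 0.2592 0.0605]
65 [ 0.4707 -0.018   0.0702]
```

jog_arm(motion=[{"dx": -1.16,"dy": -2.33,"dz": 0,"turn": -0.12},{"dx": -1.16,"dy": -2.33,"dz": 0,"turn": -0.12},{"dx": -1.16,"dy": -2.33,"dz": 0,"turn": -0.12},{"dx": -1.16,"dy": -2.33,"dz": 0,"turn": -0.12},{"dx": -1.16,"dy": -2.33,"dz": 0,"turn": -0.12},{"dx": -1.16,"dy": -2.33,"dz": 0,"turn": -0.12},{"dx": -1.16,"dy": -2.33,"dz": 0,"turn": -0.12},{"dx": -1.16,"dy": -2.33,"dz": 0,"turn": -0.12},{"dx": -1.16,"dy": -2.33,"dz": 0,"turn": -0.12},{"dx": -1.16,"dy": -2.33,"dz": 0,"turn": -0.12},{"dx": -1.16,"dy": -2.33,"dz": 0,"turn": -0.12},{"dx": -1.16,"dy": -2.33,"dz": 0,"turn": -0.12}], fingers=5.5)

```text
time: 15.33
tool_pos: [0.4705, -0.0186, 0.1328]
tcp_rot: [3.136, 0.178, 0.001]
wrist_force: [0.4, 0.2, -0.0]
width: 0.641
```

jog_arm(motion=[{"dx": 0,"dy": 0,"dz": -1,"turn": -0.12},{"dx": 0,"dy": 0,"dz": 0,"turn": 0},{"dx": 0,"dy": 0,"dz": 0,"turn": 0},{"dx": 0,"dy": 0,"dz": 0,"turn": 0},{"dx": 0,"dy": 0,"dz": 0,"turn": 0},{"dx": 0,"dy": 0,"dz": 0,"turn": 0}])

```text
time: 15.83
tool_pos: [0.4718, -0.0171, 0.123]
tcp_rot: [-3.142, -0.002, -0.001]
wrist_force: [-0.2, -1.2, 0.8]
width: 0.65
```

jog_arm(motion=[{"dx": -0.1,"dy": -0.1,"dz": -3,"turn": 0},{"dx": 0,"dy": 0,"dz": -4,"turn": 0},{"dx": 0,"dy": 0,"dz": -3,"turn": 0},{"dx": 0,"dy": 0,"dz": -1.3,"turn": 0},{"dx": 0,"dy": 0,"dz": 0,"turn": 0},{"dx": 0,"dy": 0,"dz": 0,"turn": 0}])

```text
time: 16.33
tool_pos: [0.4698, -0.0182, 0.0091]
tcp_rot: [-3.141, -0.0, 0.003]
wrist_force: [0.6, 0.3, 0.4]
width: 0.643
```

jog_arm(motion=[{"dx": 0,"dy": 0,"dz": 0,"turn": 0},{"dx": 0,"dy": 0,"dz": 0,"turn": 0},{"dx": 0,"dy": 0,"dz": 0,"turn": 0},{"dx": 0,"dy": 0,"dz": 0,"turn": 0},{"dx": 0,"dy": 0,"dz": 0,"turn": 0},{"dx": 0,"dy": 0,"dz": 0,"turn": 0},{"dx": 0,"dy": 0,"dz": 0,"turn": 0},{"dx": 0,"dy": 0,"dz": 0,"turn": 0}], fingers=1.2)

```text
time: 17.0
tool_pos: [0.4722, -0.0188, 0.0114]
tcp_rot: [3.141, -0.002, 0.006]
wrist_force: [0.6, -0.2, 5.8]
width: 0.24
```

jog_arm(motion=[{"dx": 0,"dy": 0,"dz": 1,"turn": 0},{"dx": 0,"dy": 0,"dz": 3,"turn": 0},{"dx": 0,"dy": 0,"dz": 4,"turn": 0},{"dx": 1.9,"dy": -2.09,"dz": 2,"turn": 0},{"dx": 1.9,"dy": -2.09,"dz": 0,"turn": 0},{"dx": 1.9,"dy": -2.09,"dz": 0,"turn": 0},{"dx": 1.9,"dy": -2.09,"dz": 0,"turn": 0},{"dx": 1.9,"dy": -2.09,"dz": 0,"turn": 0},{"dx": 1.9,"dy": -2.09,"dz": 0,"turn": 0},{"dx": 1.9,"dy": -2.09,"dz": 0,"turn": 0},{"dx": 1.9,"dy": -2.09,"dz": 0,"turn": 0},{"dx": 0,"dy": 0,"dz": 0,"turn": 0}])

```text
time: 18.0
tool_pos: [0.6253, -0.1899, 0.1104]
tcp_rot: [3.139, -0.005, 0.005]
wrist_force: [0.3, -0.2, -0.3]
width: 0.243
```

jog_arm(motion=[{"dx": 0,"dy": 0,"dz": 0,"turn": 0},{"dx": 0,"dy": 0,"dz": 0,"turn": 0},{"dx": 0,"dy": 0,"dz": 0,"turn": 0},{"dx": 0,"dy": 0,"dz": 0,"turn": 0}])

```text
time: 18.33
tool_pos: [0.6214, -0.1849, 0.1096]
tcp_rot: [-3.141, 0.001, 0.001]
wrist_force: [-0.4, 0.7, -0.6]
width: 0.241
```

```bash
python3 - <<'E'
from h import *
snap("g5",(140,340,200,450))
E
```

```text
18.3833 [ 0.62154751 -0.18495494  0.10975081] 0.23838952079555908 [ 1.2  0.7 -0.3] [-0.33  0.28  1.75  0.    1.11  1.24]
```

View pics/g5.png

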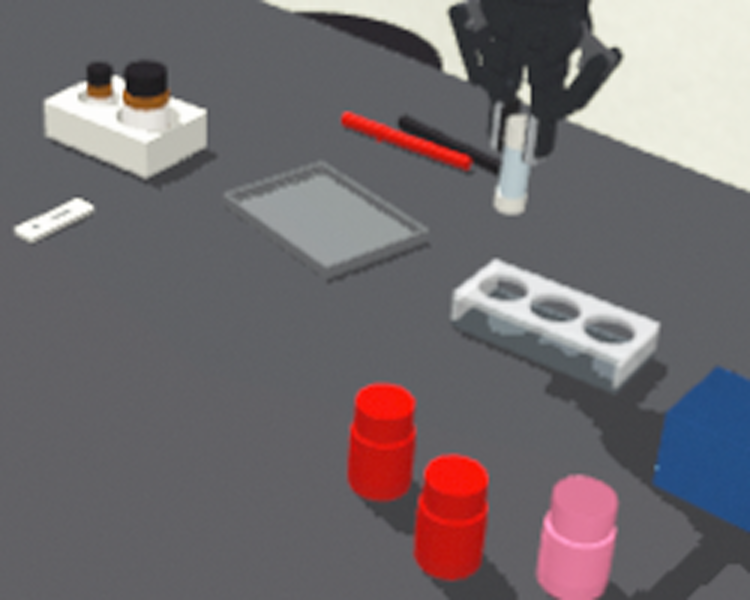

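The bottle and vial are both seated in the foam. The tube hangs at (513,165), tilted very slightly, above the left hole at (503,288). Lowering.

jog_arm(motion=[{"dx": 0,"dy": 0,"dz": -2,"turn": 0},{"dx": 0,"dy": 0,"dz": -3,"turn": 0},{"dx": 0,"dy": 0,"dz": -1.5,"turn": 0},{"dx": 0,"dy": 0,"dz": -1,"turn": 0},{"dx": 0,"dy": 0,"dz": -0.8,"turn": 0},{"dx": 0,"dy": 0,"dz": -0.6,"turn": 0},{"dx": 0,"dy": 0,"dz": -0.3,"turn": 0},{"dx": 0,"dy": 0,"dz": 0,"turn": 0},{"dx": 0,"dy": 0,"dz": 0,"turn": 0}])

```text
time: 19.13
tool_pos: [0.6231, -0.1861, 0.0186]
tcp_rot: [3.141, -0.002, 0.003]
wrist_force: [-0.8, -0.4, -0.8]
width: 0.244
```

jog_arm(motion=[{"dx": 0,"dy": 0,"dz": -0.15,"turn": 0},{"dx": 0,"dy": 0,"dz": 0,"turn": 0},{"dx": 0,"dy": 0,"dz": 0,"turn": 0}])

```text
time: 19.38
tool_pos: [0.6234, -0.1863, 0.0174]
tcp_rot: [3.141, -0.002, 0.004]
wrist_force: [0.3, 0.1, 4.6]
width: 0.243
```

Contact. Releasing, and retreating while looking.

jog_arm(motion=[{"dx": 0,"dy": 0,"dz": 0,"turn": 0},{"dx": 0,"dy": 0,"dz": 0,"turn": 0},{"dx": 0,"dy": 0,"dz": 0,"turn": 0},{"dx": 0,"dy": 0,"dz": 0,"turn": 0},{"dx": 0,"dy": 0,"dz": 0,"turn": 0},{"dx": 0,"dy": 0,"dz": 0.5,"turn": 0},{"dx": 0,"dy": 0,"dz": 2,"turn": 0},{"dx": 0,"dy": 0,"dz": 4,"turn": 0},{"dx": 0,"dy": 0,"dz": 4,"turn": 0},{"dx": 0,"dy": 0,"dz": 0,"turn": 0}], fingers=4.5)

```text
time: 20.22
tool_pos: [0.6284, -0.1879, 0.1315]
tcp_rot: [3.136, -0.002, 0.023]
wrist_force: [2.3, -0.1, 0.5]
width: 0.528
```

```bash
python3 - <<'E'
from h import *
st=bot.read_state();print(st["tool_pos"],st["width"])
i,p,d=cam("top");W=cloud(i,d)
for x,y,l,h in((.622,-.186,.055,.09),):
    m=np.isfinite(W[...,2])&(abs(W[...,0]-x)<.03)&(abs(W[...,1]-y)<.03)&(W[...,2]>l)&(W[...,2]<h)
    print(m.sum(),W[m].mean(0).round(4) if m.any() else 0)
E
```

```text
[ 0.62842247 -0.18794151  0.13149862] 0.527865710269578
13 [ 0.6194 -0.1902  0.0772]
```

jog_arm(motion=[{"dx": -1.27,"dy": 2.86,"dz": 0,"turn": 0.003},{"dx": -1.27,"dy": 2.86,"dz": 0,"turn": 0.003},{"dx": -1.27,"dy": 2.86,"dz": 0,"turn": 0.003},{"dx": -1.27,"dy": 2.86,"dz": 0,"turn": 0.003},{"dx": -1.27,"dy": 2.86,"dz": 0,"turn": 0.003},{"dx": -1.27,"dy": 2.86,"dz": 0,"turn": 0.003},{"dx": -1.27,"dy": 2.86,"dz": 0,"turn": 0.003},{"dx": -1.27,"dy": 2.86,"dz": 0,"turn": 0.003},{"dx": -1.27,"dy": 2.86,"dz": 0,"turn": 0.003},{"dx": -1.27,"dy": 2.86,"dz": 0,"turn": 0.003},{"dx": -1.27,"dy": 2.86,"dz": 0,"turn": 0.003},{"dx": -1.27,"dy": 2.86,"dz": 0,"turn": 0.003}], fingers=3.5)

```text
time: 21.27
tool_pos: [0.4683, 0.1584, 0.1203]
tcp_rot: [3.141, 0.055, -0.002]
wrist_force: [0.0, -0.6, 0.5]
width: 0.407
```

jog_arm(motion=[{"dx": 0,"dy": 0,"dz": -3,"turn": 0},{"dx": 0,"dy": 0,"dz": -4,"turn": 0},{"dx": 0,"dy": 0,"dz": -4,"turn": 0},{"dx": 0,"dy": 0,"dz": -2,"turn": 0},{"dx": 0,"dy": 0,"dz": 0,"turn": 0},{"dx": 0,"dy": 0,"dz": 0,"turn": 0},{"dx": 0,"dy": 0,"dz": 0,"turn": 0},{"dx": 0,"dy": 0,"dz": 0,"turn": 0}])

```text
time: 21.93
tool_pos: [0.4721, 0.1579, -0.0068]
tcp_rot: [-3.14, -0.055, -0.006]
wrist_force: [-0.2, 0.5, 0.7]
width: 0.411
```

```bash
python3 - <<'E'
from h import *
snap("g6",(150,290,180,355),s=4)
prof(.47,.157,.04,.05,.004,.06)
E
```

```text
21.9833 [ 0.47211244  0.15783307 -0.00671885] 0.4105340450674474 [ 0.7 -0.5  0.1] [0.27 0.16 2.16 0.   0.82 1.81]
[ 0.47196403  0.1578219  -0.00678932] 0.4122339059706443
0.004 97 x 0.435 0.507 y 0.144 0.168 [206. 205. 198.]
0.024 17 x 0.464 0.483 y 0.133 0.18 [130. 130. 129.]
0.029 23 x 0.46 0.483 y 0.128 0.185 [91. 91. 92.]
0.034 30 x 0.46 0.483 y 0.125 0.182 [79. 80. 82.]
0.039 33 x 0.46 0.483 y 0.125 0.181 [68. 69. 71.]
0.044 39 x 0.458 0.483 y 0.125 0.189 [70. 71. 73.]
0.049 33 x 0.46 0.483 y 0.124 0.189 [70. 70. 72.]
0.054 35 x 0.458 0.482 y 0.125 0.188 [70. 71. 73.]
0.059 31 x 0.458 0.481 y 0.124 0.187 [63. 63. 65.]
```

View pics/g6.png

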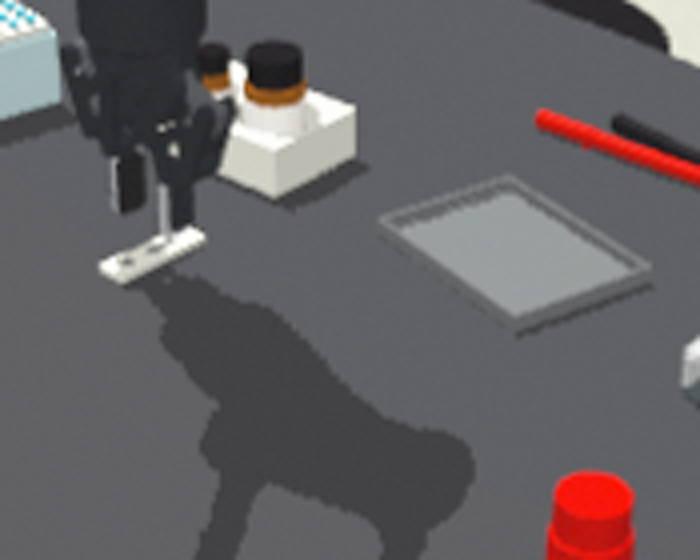

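The tips are about 25 mm up, straddling the cassette at (152,255). Going down 1.9 cm.

jog_arm(motion=[{"dx": 0,"dy": 0,"dz": -0.8,"turn": 0},{"dx": 0,"dy": 0,"dz": -0.6,"turn": 0},{"dx": 0,"dy": 0,"dz": -0.5,"turn": 0},{"dx": 0,"dy": 0,"dz": 0,"turn": 0},{"dx": 0,"dy": 0,"dz": 0,"turn": 0}])

```text
time: 22.45
tool_pos: [0.469, 0.1571, -0.0287]
tcp_rot: [3.141, 0.055, -0.003]
wrist_force: [0.6, 0.2, 1.0]
width: 0.409
```

jog_arm(motion=[{"dx": 0,"dy": 0,"dz": 0,"turn": 0},{"dx": 0,"dy": 0,"dz": 0,"turn": 0},{"dx": 0,"dy": 0,"dz": 0,"turn": 0},{"dx": 0,"dy": 0,"dz": 0,"turn": 0},{"dx": 0,"dy": 0,"dz": 0,"turn": 0},{"dx": 0,"dy": 0,"dz": 0,"turn": 0}], fingers=1.2)

```text
time: 22.95
tool_pos: [0.4699, 0.1574, -0.0278]
tcp_rot: [-3.141, -0.055, -0.0]
wrist_force: [-0.5, -0.4, 0.7]
width: 0.204
```

jog_arm(motion=[{"dx": 0,"dy": 0,"dz": 1,"turn": 0},{"dx": 0,"dy": 0,"dz": 3,"turn": 0},{"dx": 0,"dy": 0,"dz": 3,"turn": 0},{"dx": 2.42,"dy": -1.75,"dz": 1,"turn": -0.028},{"dx": 2.42,"dy": -1.75,"dz": 0,"turn": -0.028},{"dx": 2.42,"dy": -1.75,"dz": 0,"turn": -0.028},{"dx": 2.42,"dy": -1.75,"dz": 0,"turn": -0.028},{"dx": 2.42,"dy": -1.75,"dz": 0,"turn": -0.028},{"dx": 2.42,"dy": -1.75,"dz": 0,"turn": -0.028},{"dx": 2.42,"dy": -1.75,"dz": 0,"turn": -0.028},{"dx": 0,"dy": 0,"dz": 0,"turn": 0},{"dx": 0,"dy": 0,"dz": 0,"turn": 0}])

```text
time: 23.95
tool_pos: [0.6405, 0.0338, 0.0527]
tcp_rot: [-3.131, 0.256, -0.001]
wrist_force: [-0.6, 1.4, -0.6]
width: 0.206
```

jog_arm(motion=[{"dx": 0,"dy": 0,"dz": -1,"turn": 0},{"dx": 0,"dy": 0,"dz": -2,"turn": 0},{"dx": 0,"dy": 0,"dz": 0,"turn": 0},{"dx": 0,"dy": 0,"dz": 0,"turn": 0},{"dx": 0,"dy": 0,"dz": 0,"turn": 0}])

```text
time: 24.37
tool_pos: [0.6382, 0.0356, 0.022]
tcp_rot: [-3.132, 0.251, 0.002]
wrist_force: [0.8, 0.9, 0.1]
width: 0.202
```

```bash
python3 - <<'E'
from h import *
snap("g7",(130,270,220,395),s=4)
E
```

```text
24.4167 [0.6390847  0.03542237 0.02269411] 0.20806013912845012 [ 0.7 -0.6 -0.1] [0.02 0.36 1.83 0.   0.95 1.75]
```

View pics/g7.png

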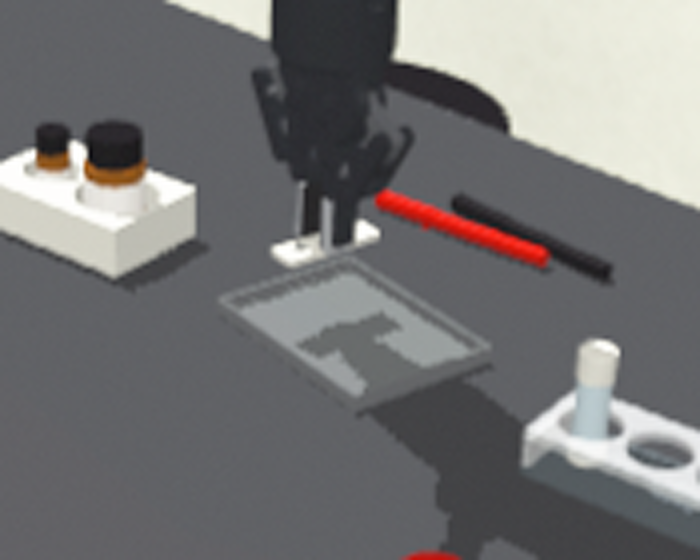

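The cassette is held level at (325,240) over the tray, and the tube stands in the rack's left hole. Lowering.

jog_arm(motion=[{"dx": 0,"dy": 0,"dz": -1.5,"turn": 0},{"dx": 0,"dy": 0,"dz": -1.2,"turn": 0},{"dx": 0,"dy": 0,"dz": -0.8,"turn": 0},{"dx": 0,"dy": 0,"dz": -0.6,"turn": 0},{"dx": 0,"dy": 0,"dz": -0.3,"turn": 0},{"dx": 0,"dy": 0,"dz": -0.15,"turn": 0},{"dx": 0,"dy": 0,"dz": 0,"turn": 0},{"dx": 0,"dy": 0,"dz": 0,"turn": 0}])

```text
time: 25.08
tool_pos: [0.6396, 0.0348, -0.0231]
tcp_rot: [-3.131, 0.253, -0.001]
wrist_force: [-0.2, 0.4, 0.2]
width: 0.202
```

jog_arm(motion=[{"dx": 0,"dy": 0,"dz": -0.15,"turn": 0},{"dx": 0,"dy": 0,"dz": 0,"turn": 0},{"dx": 0,"dy": 0,"dz": 0,"turn": 0}])

```text
time: 25.33
tool_pos: [0.6395, 0.0348, -0.0246]
tcp_rot: [-3.131, 0.253, -0.001]
wrist_force: [0.0, 1.1, -1.5]
width: 0.205
```

jog_arm(motion=[{"dx": 0,"dy": 0,"dz": -0.1,"turn": 0},{"dx": 0,"dy": 0,"dz": 0,"turn": 0},{"dx": 0,"dy": 0,"dz": 0,"turn": 0}])

```text
time: 25.58
tool_pos: [0.6396, 0.0348, -0.0249]
tcp_rot: [-3.131, 0.253, -0.001]
wrist_force: [-2.4, -0.8, 5.0]
width: 0.206
```

jog_arm(motion=[{"dx": 0,"dy": 0,"dz": 0,"turn": 0},{"dx": 0,"dy": 0,"dz": 0,"turn": 0},{"dx": 0,"dy": 0,"dz": 0,"turn": 0},{"dx": 0,"dy": 0,"dz": 0,"turn": 0},{"dx": 0,"dy": 0,"dz": 0.5,"turn": 0},{"dx": 0,"dy": 0,"dz": 1.5,"turn": 0},{"dx": 0,"dy": 0,"dz": 4,"turn": 0},{"dx": 0,"dy": 0,"dz": 4,"turn": 0}], fingers=3.3)

```text
time: 26.25
tool_pos: [0.6365, 0.0348, 0.0725]
tcp_rot: [3.131, -0.253, -0.01]
wrist_force: [1.6, 0.8, 0.8]
width: 0.391
```

jog_arm(motion=[{"dx": -2.29,"dy": 2.64,"dz": 0,"turn": 0.06},{"dx": -2.29,"dy": 2.64,"dz": 0,"turn": 0.06},{"dx": -2.29,"dy": 2.64,"dz": 0,"turn": 0.06},{"dx": -2.29,"dy": 2.64,"dz": 0,"turn": 0.06},{"dx": -2.29,"dy": 2.64,"dz": 0,"turn": 0.06},{"dx": -2.29,"dy": 2.64,"dz": 0,"turn": 0.06},{"dx": -2.29,"dy": 2.64,"dz": 0,"turn": 0.06},{"dx": -2.29,"dy": 2.64,"dz": 0,"turn": 0.06},{"dx": -2.29,"dy": 2.64,"dz": 0,"turn": 0.06},{"dx": -2.29,"dy": 2.64,"dz": 0,"turn": 0.06},{"dx": 0,"dy": 0,"dz": 0,"turn": 0},{"dx": 0,"dy": 0,"dz": 0,"turn": 0}])

```text
time: 27.25
tool_pos: [0.4092, 0.3, 0.0744]
tcp_rot: [-3.065, -0.689, -0.001]
wrist_force: [0.7, 0.4, 0.4]
width: 0.384
```

jog_arm(motion=[{"dx": 0,"dy": 0,"dz": -3,"turn": 0},{"dx": 0,"dy": 0,"dz": -3,"turn": 0},{"dx": 0,"dy": 0,"dz": -2,"turn": 0},{"dx": 0,"dy": 0,"dz": 0,"turn": 0},{"dx": 0,"dy": 0,"dz": 0,"turn": 0},{"dx": 0,"dy": 0,"dz": 0,"turn": 0}])

```text
time: 27.75
tool_pos: [0.4118, 0.2988, -0.0048]
tcp_rot: [-3.066, -0.682, -0.003]
wrist_force: [0.2, -0.6, 0.5]
width: 0.388
```

```bash
python3 - <<'E'
from h import *
snap("g8",(130,270,130,380),s=3)
prof(.41,.299,.045,.05,.004,.045)
E
```

```text
27.8 [ 0.41223119  0.29930188 -0.0042098 ] 0.3889297324242542 [-0.3  0.3  1.2] [ 0.58  0.17  2.13 -0.    0.83  1.71]
[ 0.41230988  0.29954155 -0.00398783] 0.3871802236964296
0.004 91 x 0.376 0.444 y 0.276 0.318 [214. 213. 207.]
0.024 3 x 0.401 0.425 y 0.283 0.317 [114. 113. 114.]
0.029 16 x 0.394 0.426 y 0.273 0.319 [120. 120. 120.]
0.034 29 x 0.392 0.43 y 0.268 0.324 [83. 84. 86.]
0.039 29 x 0.394 0.432 y 0.271 0.323 [76. 77. 79.]
0.044 31 x 0.393 0.43 y 0.27 0.322 [72. 73. 74.]
```

View pics/g8.png

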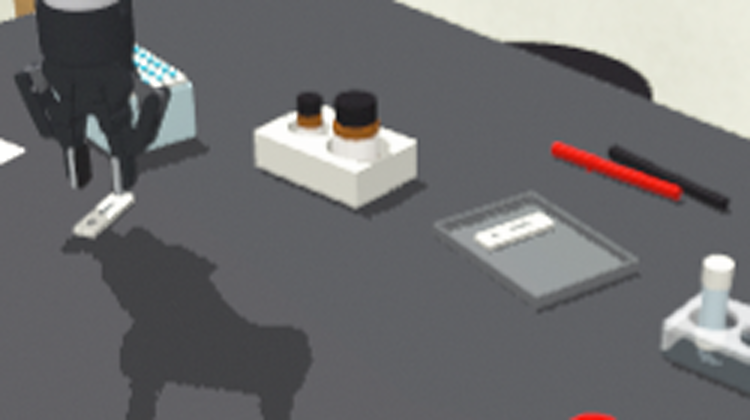

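Cassette A lies flat in the tray at (515,230), and cassette B is centred under the jaws at (104,215). Down 2.2 cm, then grip.

jog_arm(motion=[{"dx": 0,"dy": 0,"dz": -0.9,"turn": 0},{"dx": 0,"dy": 0,"dz": -0.8,"turn": 0},{"dx": 0,"dy": 0,"dz": -0.5,"turn": 0},{"dx": 0,"dy": 0,"dz": 0,"turn": 0},{"dx": 0,"dy": 0,"dz": 0,"turn": 0}])

```text
time: 28.27
tool_pos: [0.4095, 0.2984, -0.0287]
tcp_rot: [3.066, 0.684, -0.002]
wrist_force: [-0.8, -1.3, -0.4]
width: 0.389
```

jog_arm(motion=[{"dx": 0,"dy": 0,"dz": 0,"turn": 0},{"dx": 0,"dy": 0,"dz": 0,"turn": 0},{"dx": 0,"dy": 0,"dz": 0,"turn": 0},{"dx": 0,"dy": 0,"dz": 0,"turn": 0},{"dx": 0,"dy": 0,"dz": 0,"turn": 0},{"dx": 0,"dy": 0,"dz": 0,"turn": 0}], fingers=1.2)

```text
time: 28.77
tool_pos: [0.4104, 0.2989, -0.0278]
tcp_rot: [-3.066, -0.684, -0.0]
wrist_force: [-0.8, -0.2, 0.5]
width: 0.199
```

jog_arm(motion=[{"dx": 0,"dy": 0,"dz": 1,"turn": 0},{"dx": 0,"dy": 0,"dz": 3,"turn": 0},{"dx": 0,"dy": 0,"dz": 4,"turn": 0},{"dx": 1.83,"dy": -2.7,"dz": 0,"turn": -0.05},{"dx": 1.83,"dy": -2.7,"dz": 0,"turn": -0.05},{"dx": 1.83,"dy": -2.7,"dz": 0,"turn": -0.05},{"dx": 1.83,"dy": -2.7,"dz": 0,"turn": -0.05},{"dx": 1.83,"dy": -2.7,"dz": 0,"turn": -0.05},{"dx": 1.83,"dy": -2.7,"dz": 0,"turn": -0.05},{"dx": 1.83,"dy": -2.7,"dz": 0,"turn": -0.05},{"dx": 1.83,"dy": -2.7,"dz": 0,"turn": -0.05},{"dx": 1.83,"dy": -2.7,"dz": 0,"turn": -0.05}])

```text
time: 29.77
tool_pos: [0.5758, 0.0543, 0.053]
tcp_rot: [-3.141, 0.022, -0.001]
wrist_force: [0.5, -0.3, -0.3]
width: 0.204
```

jog_arm(motion=[{"dx": 1.83,"dy": -2.7,"dz": 0,"turn": -0.05},{"dx": 1.83,"dy": -2.7,"dz": 0,"turn": -0.05},{"dx": 1.83,"dy": -2.7,"dz": 0,"turn": -0.05},{"dx": 0,"dy": 0,"dz": 0,"turn": 0},{"dx": 0,"dy": 0,"dz": 0,"turn": 0},{"dx": 0,"dy": 0,"dz": -1,"turn": 0},{"dx": 0,"dy": 0,"dz": -2,"turn": 0},{"dx": 0,"dy": 0,"dz": 0,"turn": 0},{"dx": 0,"dy": 0,"dz": 0,"turn": 0},{"dx": 0,"dy": 0,"dz": 0,"turn": 0}])

```text
time: 30.6
tool_pos: [0.6291, -0.0242, 0.022]
tcp_rot: [-3.131, 0.251, 0.002]
wrist_force: [0.2, -0.5, -0.5]
width: 0.203
```

Now down by the same amounts as for cassette A.

jog_arm(motion=[{"dx": 0,"dy": 0,"dz": -1.5,"turn": 0},{"dx": 0,"dy": 0,"dz": -1.2,"turn": 0},{"dx": 0,"dy": 0,"dz": -0.8,"turn": 0},{"dx": 0,"dy": 0,"dz": -0.6,"turn": 0},{"dx": 0,"dy": 0,"dz": -0.3,"turn": 0},{"dx": 0,"dy": 0,"dz": -0.25,"turn": 0},{"dx": 0,"dy": 0,"dz": 0,"turn": 0},{"dx": 0,"dy": 0,"dz": 0,"turn": 0},{"dx": 0,"dy": 0,"dz": 0,"turn": 0}])

```text
time: 31.35
tool_pos: [0.6303, -0.0253, -0.024]
tcp_rot: [3.131, -0.253, 0.001]
wrist_force: [0.3, 0.2, 0.5]
width: 0.204
```

jog_arm(motion=[{"dx": 0,"dy": 0,"dz": -0.1,"turn": 0},{"dx": 0,"dy": 0,"dz": 0,"turn": 0},{"dx": 0,"dy": 0,"dz": 0,"turn": 0}])

```text
time: 31.6
tool_pos: [0.6305, -0.0253, -0.0248]
tcp_rot: [3.131, -0.253, 0.002]
wrist_force: [0.7, -1.2, 2.5]
width: 0.204
```

Contact. Releasing, rising and backing off so the cameras can see.

jog_arm(motion=[{"dx": 0,"dy": 0,"dz": 0,"turn": 0},{"dx": 0,"dy": 0,"dz": 0,"turn": 0},{"dx": 0,"dy": 0,"dz": 0,"turn": 0},{"dx": 0,"dy": 0,"dz": 0,"turn": 0},{"dx": 0,"dy": 0,"dz": 0.5,"turn": 0},{"dx": 0,"dy": 0,"dz": 1.5,"turn": 0},{"dx": 0,"dy": 0,"dz": 4,"turn": 0},{"dx": 0,"dy": 0,"dz": 4,"turn": 0},{"dx": 0,"dy": 0,"dz": 4,"turn": 0},{"dx": 0,"dy": 0,"dz": 4,"turn": 0}], fingers=3.3)

```text
time: 32.43
tool_pos: [0.6293, -0.0251, 0.1565]
tcp_rot: [-3.131, 0.253, 0.001]
wrist_force: [1.0, 0.1, 0.2]
width: 0.389
```

jog_arm(motion=[{"dx": -3,"dy": 0,"dz": 2,"turn": 0},{"dx": -3,"dy": 0,"dz": 0,"turn": 0},{"dx": -3,"dy": 0,"dz": 0,"turn": 0},{"dx": -3,"dy": 0,"dz": 0,"turn": 0},{"dx": -3,"dy": 0,"dz": 0,"turn": 0},{"dx": -3,"dy": 0,"dz": 0,"turn": 0},{"dx": 0,"dy": 0,"dz": 0,"turn": 0},{"dx": 0,"dy": 0,"dz": 0,"turn": 0},{"dx": 0,"dy": 0,"dz": 0,"turn": 0},{"dx": 0,"dy": 0,"dz": 0,"turn": 0}])

```text
time: 33.27
tool_pos: [0.4512, -0.0253, 0.1752]
tcp_rot: [3.131, -0.253, 0.002]
wrist_force: [0.3, -0.4, -0.3]
width: 0.386
```

```bash
python3 - <<'E'
from h import *
snap("g9",(120,320,190,450))
i,p,d=cam("top");W=cloud(i,d);save("g10",p[100:220,60:480],1.9)
for n,x,y,l,h in(("bottle",.615,.2,.068,.09),("vial",.61,.26,.055,.07),("tube",.622,-.186,.06,.09),("tip",.53,.437,.05,.08),("carton",.572,-.4225,.05,.08)):
    r=.03 if n in("bottle","vial","tube") else .09
    m=np.isfinite(W[...,2])&(abs(W[...,0]-x)<r)&(abs(W[...,1]-y)<r)&(W[...,2]>l)&(W[...,2]<h)
    P=W[m]; print(n,m.sum(),P.mean(0).round(4) if m.any() else 0, np.percentile(P[:,2],[50,95]).round(4) if m.any() else 0, cv2.minAreaRect((P[:,:2]*1000).astype(np.float32)) if r>.05 else "")
for n,x,y in(("ca",.6388,.0347),("cb",.6294,-.0253)):
    m=(abs(W[...,0]-x)<.045)&(abs(W[...,1]-y)<.022)&(p.min(2)>170);P=W[m];print(n,m.sum(),P.mean(0).round(4),np.nanpercentile(P[:,2],[10,90]).round(4))
E
```

```text
33.3167 [ 0.45112715 -0.02522791  0.17503021] 0.3851287791519956 [0.  0.2 0.7] [-0.11 -0.15  2.09  0.    1.21  1.62]
bottle 209 [0.6165 0.2039 0.0776] [0.0778 0.0815] 
vial 76 [0.6112 0.26   0.0627] [0.0631 0.066 ] 
tube 71 [ 0.6207 -0.1832  0.0749] [0.0759 0.0793] 
tip 1713 [0.5284 0.4328 0.0606] [0.0609 0.0661] ((529.3553466796875, 436.01824951171875), (126.71885681152344, 85.67881774902344), 84.11259460449219)
carton 1176 [ 0.5714 -0.4214  0.0602] [0.0604 0.0638] ((571.8326416015625, -422.49139404296875), (68.27838134765625, 101.17010498046875), 3.1604223251342773)
ca 222 [0.6398 0.0334 0.0084] [0.0043 0.0121]
cb 224 [ 0.6303 -0.0267  0.008 ] [0.0033 0.0115]
```

View pics/g9.png

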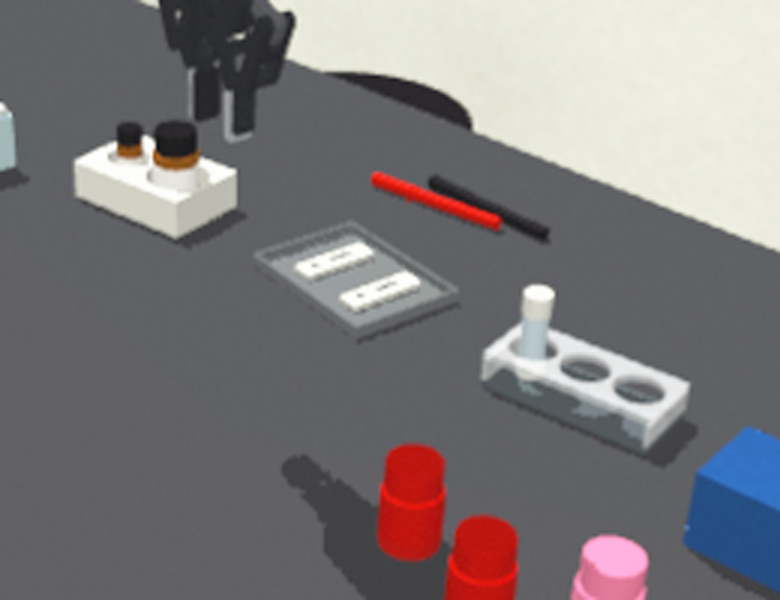

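View pics/g10.png

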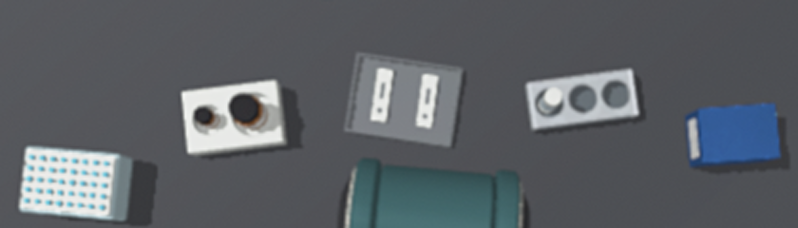

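Everything is in place: top heights are bottle 77.8 mm (78 expected), vial 63.1 (63), tube 75.9 (76) and cassettes about 8–8.5 (9). Both cassettes lie flat and apart, at (381,97) and (428,100) in the top crop. Handing in.

```bash
python3 -c "
from workcell import bot
print(bot.finish_job())"
```

```text
the job is handed in; nothing more can be done
None
```

All five parts are in their places and I handed the job in at about 33 s of robot time. I placed them in the order you listed: bottle in the large well, vial in the small well, tube in the rack hole nearest the tray, then both cassettes flat and apart in the tray, windows up.

**Last checks:**

| Part | Measured top height | Expected when fully seated |
|---|---|---|
| Bottle | 77.8 mm | 78 mm |
| Vial | 63.1 mm | 63 mm |
| Tube | 75.9 mm | 76 mm |
| Cassettes | about 8–8.5 mm | 9 mm |

- **Bystanders:** the tip box and carton measured within about 1 mm of where they started, which is within camera noise. The red and pink look-alikes were not touched.
- **Forces:** the wrist force readings I saw stayed below about 6 N.
- **Gripper:** it was open and clear of everything at hand-in.

**What disagreed:** the fingertips turned out to be about 28 mm above the reported tool position. My first grip on the vial therefore closed just above its cap without moving it. The bottle was held by its cap rather than its body, but it carried and seated normally. I corrected the heights for every grip after that.

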